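# Third hand at the heat sink jig

## Task

Swing the hasp of the assembly jig off its brass staple and lay it right over to its open side; then put the copper heat sink flat on the jig bed, fins up, midway across, with a short end square against the black sprung fence, and press it steadily with about 10 N, so that the fence's red pointer stands in the green band; never run the fence to the end of its travel. Keep it pressed like that for two seconds and finish while still holding and pressing it, as a third hand for the colleague who will screw it down. Leave the other things on the bench where they are.

Things in the scene. Friction and masses are not known exactly. Their poses are not given: they have to be found in the camera images.
- jig: Assembly jig, fixed: dark grey bed 190 (x) x 114 (y) x 12 mm with a thin white centre line. Origin on the bench under the bed, midway across, 70 mm from its front edge (nearer the robot); z up, x towards the fence, y to the hasp's hinge side. Bed top at z = 12. Hinge lugs at x = -8 and 38, y = 42 to 56, up to z = 46; aluminium backstop behind the fence at x = 106 to 118, up to z = 42.
- hasp (a joint): Angle of the steel hasp: 0 = closed, level across the bed towards -y of the jig, slotted end over the staple, blocking the heat sink's place; 1.57 = upright; 2.9 = end stop, laid over to +y. Light (50 g), slight friction: stays by itself between about 1.0 and 2.1, falls shut below, falls open above. Laid open means above 2.3.
- hasp_hinge (a point): Middle of the hasp's hinge axis, which runs along the jig's x: at x = 15, y = 48, z = 36 mm in the jig's frame.
- hasp_grip (a point): Middle of the hasp's red round grip bar: 10 mm diameter, 41 mm long, parallel to the hinge axis and 139 mm from it; 36 mm above the bench when closed, beyond the bed's edge. Pinch it from above, fingers closing along the hasp; it turns between them as the hasp swings. Two side strips hold it, 33 mm clear between them. Clear beside the bar: 33 mm to the staple, open on the other side.
- staple_top (a point): Top of the brass staple, a 12 x 8 mm post at x = 15, y = -49, z = 48 mm in the jig's frame.
- green_band (a point): Middle of the green band, 8 mm long in x, on top of the white scale rail; the rail spans x = 58 to 108, y = -55 to -41 mm in the jig's frame, its top at z = 30; the band spans x = 68.5 to 76.5.
- fence (a joint): How far the sprung fence is pushed back along the jig's x, in m: 0 at rest, 0.024 at the end of its travel. No preload and no friction, spring 0.8 N per mm: 10 N at 12.5 mm. The red pointer is in the green band from 8.5 to 16.5 mm.
- fence_face (a point): Middle of the front face (the face pressed) of the black fence plate, 10 (x) x 70 (y) x 26 mm, sliding along the jig's x. At x = 55, z = 26.5 mm in the jig's frame at rest; axes as the jig's. A red pointer, a 2 mm wide bar 5 mm behind the front face, reaches from it over the scale rail.
- heatsink: Copper heat sink, 60 (x) x 34 (y) x 28 mm high, about 0.3 kg: a 6 mm base with five 3 mm fins along x. Origin: centre of the underside; z up through the fins. It stands fins up on the bench beside the jig, left or right; the other side has the black spare sink. Either short end may go against the fence. Grip it across the 34 mm width.
- spare_sink: Black spare heat sink, 45 x 45 x 18 mm high, origin centre of its underside. Not needed; leave it.
- spool: Teal and steel solder-wire spool standing flat, 52 mm diameter, 25 mm high, origin centre of its underside. Leave it.
- flux_jar: Amber glass jar with yellow cap, 48 mm diameter, 45 mm high, origin centre of its underside. Leave it.
- cup: Clear plastic cup, 60 mm diameter, 60 mm high, origin centre of its underside. Leave it.
- driver: Screwdriver with blue handle lying flat, 170 mm long along its x. Leave it.
- meter: Orange and black hand multimeter lying on its back, 150 (x) x 75 x 32 mm, origin centre of its underside. Leave it.
Mind the look-alikes: they are no part of the job. Several things look just like the heatsink: the one meant starts farthest to the robot's left.

How it is judged (in metres and radians):
On the way, in this order (a step that is already met when the one before it is completed fails the run):
1. the hasp is off the staple and laid open (value of joint hasp above 2.3 rad), for 0.2 s.
2. the heat sink is pressed against the fence within the band for 1.5 s (contact force between heatsink and fence between 6 and 14 N and angle between the x axis of heatsink and the x axis of jig, either way round below 0.1 rad and y of heatsink in the frame of jig between -0.008 and 0.008 m and z of heatsink in the frame of jig between 0.009 and 0.016 m and angle between heatsink's own z axis and vertical below 0.1 rad and linear speed of heatsink below 0.02 m/s and contact force between any of the fingers, the arm and heatsink above 1 N and value of joint hasp above 2.3 rad), for 1.5 s.
At the end, for the whole second after the job is handed in: The robot still holds and presses the heat sink: 6 to 14 N between heat sink and fence plate; heat sink upright within 0.1 rad, its underside within 4 mm of the bed, its long axis within 0.1 rad of the jig's x, its origin within 8 mm of the jig's centre line, at rest; the hasp open beyond 2.3 rad (all of step 2); the arm keeps its last pose, push and grip.
It fails at once if the fence is run to the end of its travel (over 22.5 mm) (value of joint fence above 0.0225 m).
It fails at once if another thing on the bench is disturbed (moved over 30 mm) (distance of any of spare_sink, spool, flux_jar, cup, driver, meter from where it was at the start of the episode above 0.03 m).
It also fails if it takes over 67 s, if anything falls off the work surface, if the arm or the gripper's body presses on something with over 40 N, if the wrist force passes 120 N, or if a joint passes its speed limit or range.

## Robot

A 6-joint arm with a two-finger parallel gripper is mounted at the origin on the work surface. World frame = base frame: x ahead of the robot, y to its left, z up, the work surface at z = 0. Lengths are in mm, angles in degrees, forces in N, time in s.
With the tool pointing down it reaches from about 275 to 825 mm from the base axis. Payload 5.2 kg.
Tool frame: the origin (TCP) lies midway between the tips of the shut fingers; the grasp point (between the pads) lies 19 mm behind it (tcp_to_grasp is the z of the grasp point in the tool frame, in mm); z points along the fingers, y is the direction in which the jaws open and shut (so a half turn about z gives the same grasp; the last joint's range is limited). The gripper opens to 93 mm and grips with 3 to 60 N. Pads are 15 mm wide; open, the fingers measure 128 mm over their backs; the gripper's body (75 mm by 188 mm) begins 65 mm behind the grasp point.
Start: joints at [-74.874, 14.817, 87.949, -0, 77.235, -11.62], TCP at [247.537, -491.152, 218.653] pointing down, gripper open.
Joint ranges: [-179.93, 179.93], [-52.35, 119.4], [10.71, 147.94], [-69.91, 249.91], [12.55, 155.21], [-178.61, 178.61]. Speed limits (degrees/s): [147.25, 147.25, 180, 180, 180, 180].

## Interface

Orientations are given as [roll, pitch, yaw] about the fixed x, y, z axes, in that order (R = Rz(yaw) Ry(pitch) Rx(roll)).
In Python, from station import get_state, get_image, get_calibration, hand_in, tcp_to_grasp gives the robot as it stands.
- The arm moves only by the tool jog_arm, never from a script. Its argument "targets" is one flat list of numbers, 4 for each row, row after row: the shift along the tool's x, y, z in cm, then the turn about the tool's z in degrees. In form: [dx, dy, dz, twist, dx, dy, dz, twist, ...]. A call has 1 to 8 rows; each row is the pose to reach, as a shift and turn from the pose measured when the call began, along the tool's axes at that moment; what a row does not reach only later rows make up. A row lasts 1/12 s, in which the tool goes at most 41.7 mm and 7.16 degrees, less where a joint would pass 70% of its speed; a pose out of reach is approached as far as the arm can. A call with a gripper value outside its range is refused whole. "hand" is the closure, from 0 (fully open) to 1 (shut), set as the call begins (left out, the last holds). The fingers move at their own pace and stop on an object; the grip force is fixed at half the most. Time passes only in rows, so rows that repeat a pose let the fingers close. It gives the time, the measured TCP pose, the force and the opening at its end, in the units of the state.
- get_state(): the state, without advancing time (a new reading comes with each control period).
- get_image(name): name is "side" or "top" or "wrist"; returns (picture, depth): 420x560x3 uint8, red, green, blue; 420x560 float32, mm along the optical axis (not along the pixel's ray), 0 where there is no reading.
- get_calibration(name): a dict with "mtx" (3x3 intrinsics, pixels), "view" (4x4, takes a point from world to camera coordinates); the wrist camera has in their place "mount" (4x4, takes a point from camera to tool coordinates, whose origin is the TCP and whose axes are the flange's). Camera axes: x right, y down, z forward; pixel columns grow to the right and rows downward; lengths in mm; the calibration is good to about 2 mm. A picture is of the moment at which its call begins: read the wrist's pose just before it. get_calibration takes no time and is no camera call.
- hand_in(): hands the job in, once; it reports no verdict.
The state is a dict: "t": time; "joint_pos": joint angles; "qvel": joint speeds; "tau": joint torques, N m; "eef_pos": TCP position; "eef_rot": TCP orientation; "force": force on the tool from outside, world axes, zero at the start; "ft_torque": the same for the moment, N m; "opening": finger opening in mm.
Only numpy, scipy, OpenCV 4.12 (cv2) and the standard library are available. Lean on these libraries where they do the work, as an engineer would, in place of code of your own. Each camera call takes 0.05 s, during which the arm holds its last target.

## Working session

There is one attempt and no reset: what is moved stays moved. The work goes in short steps, Python scripts to look and compute and a tool call to move; the robot and the scene stay as the last step left them, time stands still between calls to the robot, and variables do not carry over. Pictures are saved under pics/ and viewed, and the job is handed in when it is done.

Besides the shell and the picture viewer there is one more tool, called after "Call:" as name(argument=value, ...) on one line, values as JSON. jog_arm: Moves the arm, as the interface text tells. Its arguments: {"type":"object","properties":{"targets":{"type":"array","items":{"type":"number"}},"hand":{"type":"number"}},"required":["targets"]}

```bash
ls; mkdir -p pics; python3 - <<'E'
from station import *
import cv2
print(get_state()); print(tcp_to_grasp)
for n in ("top","side"):
    p,d=get_image(n); cv2.imwrite(f"pics/{n}0.png",p[:,:,::-1]); c=get_calibration(n); print(n,c)
print(get_calibration("wrist"))
E
```

```text
pics
{'t': 0.0, 'joint_pos': array([-7.48736286e+01,  1.48576595e+01,  8.80135549e+01,  9.14860187e-04,
        7.72338432e+01, -1.16211979e+01]), 'qvel': array([-0.01083646, -0.00438591, -0.01581006, -0.10242875,  0.00627016,
       -0.06229777]), 'tau': array([ 3.95715379e-04, -4.37309647e+01, -2.84005487e+01,  7.18190591e-02,
        4.13581508e-02, -1.47310161e-04]), 'eef_pos': array([ 247.39510691, -490.58580033,  217.81538977]), 'eef_rot': array([-1.79897276e+02, -2.20364066e-02,  2.67473465e+01]), 'force': array([0.55811622, 0.97804551, 0.70267878]), 'ft_torque': array([ 0.01954488, -0.01130661, -0.00743611]), 'opening': 93.21889008386151}
-18.8
top {'mtx': array([[522.59042917,   0.        , 279.48023067],
       [  0.        , 522.59042917, 204.63999311],
       [  0.        ,   0.        ,   1.        ]]), 'view': array([[ 7.87322034e-03, -9.99965905e-01,  2.49034415e-03,
        -6.41574026e+01],
       [-9.97412617e-01, -8.03103158e-03, -7.14393075e-02,
         5.04633102e+02],
       [ 7.14568718e-02, -1.92144327e-03, -9.97441840e-01,
         1.42533397e+03],
       [ 
[... 409 characters left out ...]
20290137e+02],
       [ 4.19714208e-01, -6.74281843e-01, -6.07605119e-01,
         9.41481185e+02],
       [ 0.00000000e+00,  0.00000000e+00,  0.00000000e+00,
         1.00000000e+00]])}
{'mtx': array([[302.4127368 ,   0.        , 278.99917685],
       [  0.        , 302.4127368 , 211.66993136],
       [  0.        ,   0.        ,   1.        ]]), 'mount': array([[-2.63140941e-04, -9.61671170e-01, -2.74205200e-01,
         7.66049131e+01],
       [ 9.99999896e-01, -1.51135299e-04, -4.29599634e-04,
        -5.21528270e-01],
       [ 3.71691497e-04, -2.74205285e-01,  9.61671110e-01,
        -1.66928269e+02],
       [ 0.00000000e+00,  0.00000000e+00,  0.00000000e+00,
         1.00000000e+00]])}
```

View pics/top0.png

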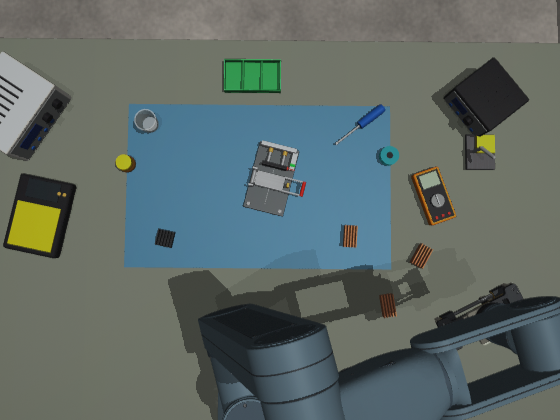

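View pics/side0.png

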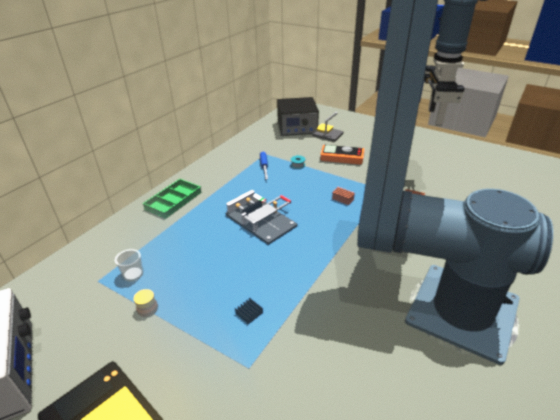

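The top view shows the jig around (272,178), with the red grip at (303,188). There are three copper sinks, at (349,236), (421,255) and (388,305). The leftmost, at (349,236), is the one meant. Next I'll measure them.

```bash
cat > h.py <<'E'
from station import *
import numpy as np, cv2
def ray(n,u,v,z,pose=None):
    c=get_calibration(n); K=c["mtx"]
    if n=="wrist":
        T=pose@c["mount"]
    else: T=np.linalg.inv(c["view"])
    d=T[:3,:3]@np.linalg.inv(K)@np.array([u,v,1.]); o=T[:3,3]
    return o+d*(z-o[2])/d[2]
def pose(s=None):
    from scipy.spatial.transform import Rotation as R
    s=s or get_state(); T=np.eye(4); T[:3,:3]=R.from_euler('xyz',s["eef_rot"],degrees=True).as_matrix(); T[:3,3]=s["eef_pos"]; return T
def todelta(p,s=None):  # world pt -> tool shift cm
    T=pose(s); return (T[:3,:3].T@(np.array(p)-T[:3,3]))/10
def blobs(p,lo,hi,amin=20):
    h=cv2.cvtColor(p,cv2.COLOR_RGB2HSV); m=cv2.inRange(h,np.array(lo),np.array(hi))
    cs,_=cv2.findContours(m,cv2.RETR_EXTERNAL,cv2.CHAIN_APPROX_NONE)
    return [(cv2.contourArea(c),cv2.minAreaRect(c)) for c in cs if cv2.contourArea(c)>amin],m
E
python3 - <<'E'
from h import *
p,d=get_image("top"); 
c=p[130:260,225:375]; cv2.imwrite("pics/topz.png",cv2.resize(c,None,fx=5.2,fy=4.6,interpolation=cv2.INTER_CUBIC)[:,:,::-1])
c=p[130:220,235:315]; cv2.imwrite("pics/topz2.png",cv2.resize(c,None,fx=6.5,fy=6.5,interpolation=cv2.INTER_CUBIC)[:,:,::-1])
b,m=blobs(p,(0,150,120),(8,255,255),5); print("red",b)
for a,r in b: print(ray("top",*r[0],41))
b,m=blobs(p,(5,90,60),(18,255,255),20); print("cu",b)
E
```

```text
red [(25.5, ((302.2353515625, 188.558837890625), (2.66789174079895, 13.581995010375977), 14.03624439239502))]
[ 547.9134232  -121.74312316   41.        ]
cu [(197.5, ((388.3648986816406, 305.189208984375), (23.837852478027344, 12.823122024536133), 80.53767395019531)), (245.5, ((421.9172058105469, 255.81846618652344), (12.929009437561035, 22.585859298706055), 28.610458374023438)), (210.0, ((350.0, 235.5), (21.0, 12.0), 90.0)), (256.5, ((433.136962890625, 195.6986541748047), (55.00933837890625, 29.49437141418457), 69.44395446777344))]
```

View pics/topz.png

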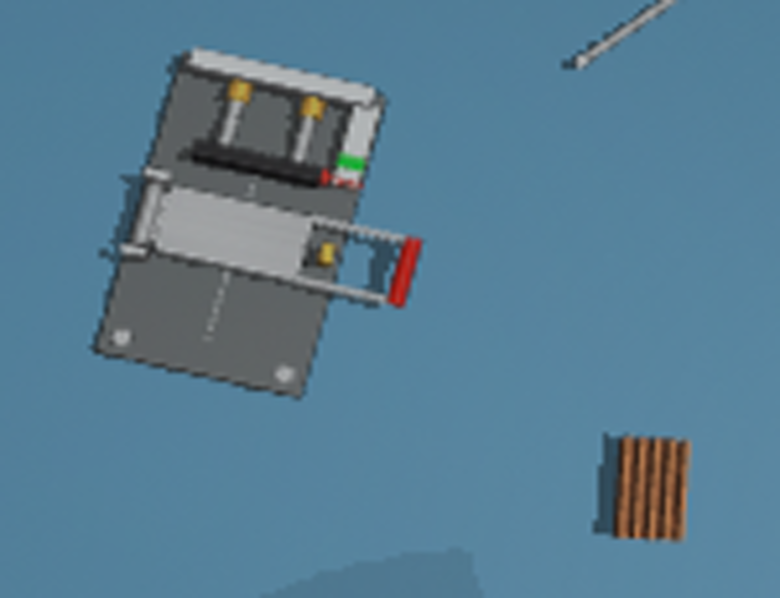

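View pics/topz2.png

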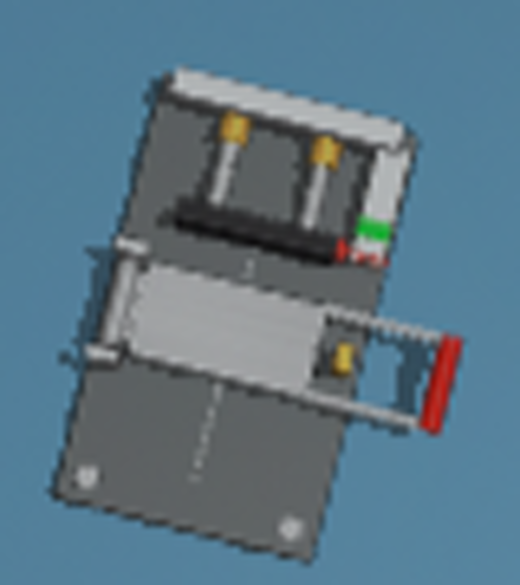

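```bash
python3 - <<'E'
from h import *
f=lambda x,y,z:ray("top",225+(x+.5)/5.2-.5,130+(y+.5)/4.6-.5,z)
A=f(95,350,12);B=f(300,395,12);print(A,B,np.linalg.norm(A-B))
C=f(188,50,42);D=f(380,92,42);print(C,D,np.linalg.norm(C-D))
R1=f(420,238,41);R2=f(397,306,41);print(R1,R2,np.linalg.norm(R1-R2))
def yaw(a,b): e=a-b; return np.degrees(np.arctan2(e[1],e[0]))
print("yaw",yaw(A,B)-90,yaw(C,D)-90,yaw(R1,R2))
for q in [(620,436),(690,440),(683,541),(614,537)]: print(f(*q,28))
y=np.radians(-14.); M=(A+B)/2; print("origin",M+70*np.array([np.cos(y),np.sin(y),0]))
E
```

```text
[501.81472872  41.35776107  12.        ] [475.53371207 -68.16412465  12.        ] 112.63096948998387
[679.26436662  -7.38079181  42.        ] [ 654.83242727 -108.69861235   42.        ] 104.22197666717216
[ 567.74319434 -130.18621525   41.        ] [ 527.17885646 -118.32217032   41.        ] 42.26370865356055
yaw -13.493637951663388 -13.557562670686906 -16.302865754558425
[ 451.64987388 -236.6325354    28.        ]
[ 449.56379633 -273.47773804   28.        ]
[ 389.64390428 -269.63810514   28.        ]
[ 391.72457689 -233.42804469   28.        ]
origin [556.59492123 -30.33771448  12.        ]
```

```bash
python3 - <<'E'
from h import *
s=get_state();print(todelta([540,-110,170],s),s["eef_rot"])
E
```

```text
[ 43.26268924 -20.82737684   4.84106135] [-1.79924432e+02 -1.41214012e-02  2.67476234e+01]
```

Call:
jog_arm(targets=[3.6, -1.7, 0.4, 6.7, 7.2, -3.4, 0.8, 13.4, 10.8, -5.2, 1.2, 20.1, 14.4, -6.9, 1.6, 26.8, 18, -8.6, 2, 33.5, 21.6, -10.4, 2.4, 40.2, 25.2, -12.1, 2.8, 40.2, 28.8, -13.8, 3.2, 40.2], hand=0)

```text
t: 0.82
eef_pos: [440.0, -240.3, 186.6]
eef_rot: [-179.9, 0.0, -13.6]
force: [0.9, -0.6, 0.2]
opening: 92.9
```

```bash
python3 - <<'E'
from h import *
s=get_state();print(todelta([540,-110,170],s),s["eef_rot"],s["eef_pos"])
E
```

```text
[  6.66525613 -15.00949596   1.66967584] [-1.79931860e+02  4.02507572e-02 -1.35769717e+01] [ 439.98166668 -240.27576228  186.56506345]
```

Call:
jog_arm(targets=[1.7, -3.8, 0.4, 0, 3.4, -7.5, 0.8, 0, 5, -11.3, 1.2, 0, 6.7, -15, 1.7, 0, 6.7, -15, 1.7, 0])

```text
t: 1.23
eef_pos: [543.0, -103.9, 168.5]
eef_rot: [-179.7, 0.1, -13.2]
force: [-0.5, 0.5, -0.5]
opening: 92.9
```

```bash
python3 - <<'E'
from h import *
s=get_state();np.save("w1.npy",pose(s)); p,d=get_image("wrist"); np.save("w1p.npy",p);print(s["eef_pos"],s["eef_rot"])
cv2.imwrite("pics/w1.png",p[:,:,::-1])
b,m=blobs(p,(0,150,100),(6,255,255),30)
for a,r in b: print(a,r,ray("wrist",*r[0],41,pose(s)))
b,m=blobs(p,(45,120,80),(75,255,255),30)
for a,r in b: print("green",a,r,ray("wrist",*r[0],30,pose(s)))
E
```

```text
[ 542.96118947 -103.93696393  168.51192911] [-1.79747263e+02  6.15567324e-02 -1.32478376e+01]
212.0 ((295.7568664550781, 194.02294921875), (6.603029251098633, 38.16429901123047), 1.7357046604156494) [ 549.46578777 -121.25374918   41.        ]
56.0 ((250.0, 148.0), (10.0, 22.0), 90.0) [603.39051261 -88.3598407   41.        ]
green 90.0 ((252.5, 135.0), (6.0, 15.0), 90.0) [614.39584903 -92.69817738  30.        ]
```

View pics/w1.png

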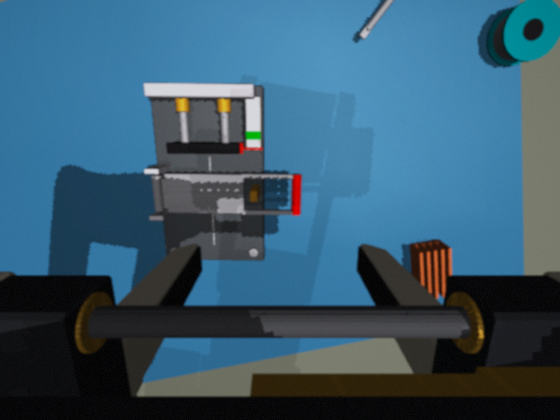

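The wrist view shows the bar at (296,194), the pointer at (250,148) and the green band at (252,135). These agree with the top view within 2 mm. Next I'll set the jaws to about 30 mm and place them over the bar.

```bash
python3 - <<'E'
from h import *
s=get_state();print(todelta([549.3,-122.5,70],s),todelta([549.3,-122.5,18],s),s["eef_rot"],s["eef_pos"])
E
```

```text
[1.15781558 1.38972065 9.86234746] [ 1.16908727  1.40110074 15.06232279] [-1.79874609e+02  1.24196358e-01 -1.32425637e+01] [ 541.37194348 -106.5792008   168.67851765]
```

Call:
jog_arm(targets=[0.4, 0.5, 3, 0.3, 0.8, 0.9, 6, 0.3, 1.2, 1.4, 8.5, 0.3, 1.2, 1.4, 9.9, 0.3, 1.2, 1.4, 9.9, 0.3, 1.2, 1.4, 9.9, 0.3], hand=0.68)

```text
t: 1.78
eef_pos: [548.6, -123.5, 69.1]
eef_rot: [-179.9, 0.3, -13.6]
force: [-0.1, 0.9, 0.9]
opening: 57.7
```

```bash
python3 - <<'E'
from h import *
s=get_state();P=pose(s); p,d=get_image("wrist");print(s["eef_pos"],s["eef_rot"],s["opening"])
cv2.imwrite("pics/w2.png",p[:,:,::-1])
b,m=blobs(p,(0,150,100),(6,255,255),30)
for a,r in b: print(a,r,ray("wrist",*r[0],39,P))
s=get_state();print(s["eef_pos"],todelta([549.3,-122.5,18],s))
E
```

```text
[ 548.6120364  -123.46242709   69.11471546] [-179.86481228    0.25309562  -13.61336099] 57.659339038439114
430.5 ((277.0, 240.5), (53.0, 10.0), 90.0) [ 548.07615015 -121.03171522   39.        ]
130.5 ((209.5, 173.5), (33.0, 15.0), 0.0) [603.99240477 -89.27560359  39.        ]
[ 549.5844889  -123.62123537   70.23869202] [-0.04391936 -0.09185695  5.22415772]
```

View pics/w2.png

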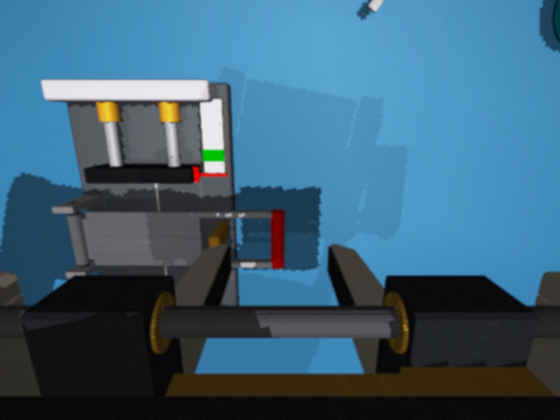

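Call:
jog_arm(targets=[0, -0.1, 0.5, 0, 0, -0.1, 0.5, 0, 0, -0.1, 0.5, 0, 0, -0.1, 0.5, 0, 0, -0.1, 0.5, 0])

```text
t: 2.25
eef_pos: [550.1, -122.7, 65.8]
eef_rot: [-179.9, 0.1, -13.6]
force: [0.5, 0.3, 0.2]
opening: 30.0
```

```bash
python3 - <<'E'
from h import *
s=get_state();P=pose(s); p,d=get_image("wrist");print(s["eef_pos"],s["eef_rot"],s["opening"])
cv2.imwrite("pics/w3.png",p[:,:,::-1])
b,m=blobs(p,(0,150,80),(6,255,255),30)
for a,r in b: print(a,r,ray("wrist",*r[0],39,P))
s=get_state();print(s["eef_pos"],todelta([548.8,-122.3,18],s))
E
```

```text
[ 550.09534379 -122.69866917   65.80639501] [-1.79898060e+02  5.59458707e-02 -1.35917870e+01] 29.953590901368102
540.5 ((278.0, 243.0), (54.0, 12.0), 90.0) [ 548.96847422 -120.8760226    39.        ]
144.0 ((210.0, 176.5), (15.0, 34.0), 90.0) [603.92879951 -89.10300557  39.        ]
[ 550.03989689 -122.63398639   65.68722946] [-0.1227605   0.00550778  4.76886852]
```

View pics/w3.png

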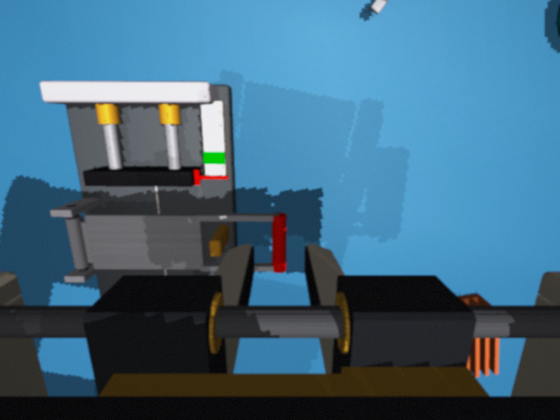

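The fingertips straddle the bar's column at about 278. I'll go down.

Call:
jog_arm(targets=[-0.1, 0, 1.6, 0, -0.1, 0, 3.2, 0, -0.1, 0, 4.4, 0, -0.1, 0, 4.8, 0, -0.1, 0, 4.8, 0, -0.1, 0, 4.8, 0])

```text
t: 2.8
eef_pos: [549.2, -122.3, 18.0]
eef_rot: [-179.9, 0.1, -13.6]
force: [0.6, -0.8, -0.1]
opening: 29.7
```

Call:
jog_arm(targets=[0, 0, 0, 0, 0, 0, 0, 0, 0, 0, 0, 0, 0, 0, 0, 0, 0, 0, 0, 0, 0, 0, 0, 0], hand=1)

```text
t: 3.3
eef_pos: [549.7, -122.3, 18.5]
eef_rot: [-179.9, -0.0, -13.6]
force: [0.8, 1.3, 2.7]
opening: 9.1
```

```bash
python3 - <<'E'
from h import *
p,d=get_image("wrist")
cv2.imwrite("pics/w4.png",p[:,:,::-1])
s=get_state();print(s["eef_pos"],s["eef_rot"],s["opening"],s["force"])
E
```

```text
[ 549.73622486 -122.31792789   18.47802164] [-1.79888736e+02 -3.57473386e-03 -1.35885437e+01] 8.759973344607486 [0.00945292 1.61918949 3.175593  ]
```

View pics/w4.png

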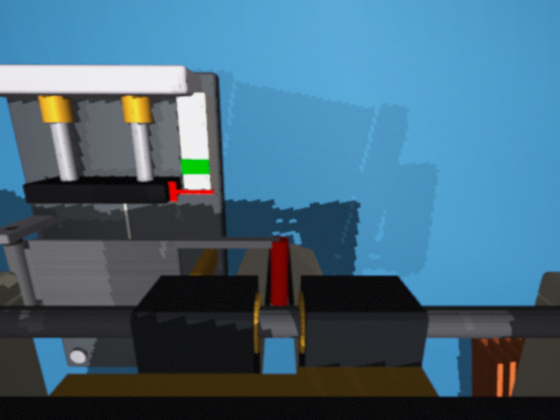

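Call:
jog_arm(targets=[0, -0.16, -2.08, 0, 0, -0.62, -4.11, 0, 0, -1.38, -6.05, 0, 0, -2.43, -7.85, 0, 0, -3.73, -9.47, 0, 0, -5.26, -10.9, 0, 0, -6.98, -12.06, 0, 0, -8.86, -12.96, 0])

```text
t: 4.02
eef_pos: [570.6, -38.1, 150.4]
eef_rot: [179.9, -0.1, -13.6]
force: [-0.2, -2.5, 2.4]
opening: 9.0
```

```bash
python3 - <<'E'
from h import *
s=get_state();P=pose(s);print(s["eef_pos"],s["eef_rot"],s["opening"],s["force"])
y=np.radians(-13.6); jy=np.array([-np.sin(y),np.cos(y),0])
h=np.array([549.7,-122.3,18.5])+139*jy
v=s["eef_pos"]-h; a=np.pi-np.arctan2(v[2],v@jy); print(a,np.hypot(v[2],v@jy))
for t in (1.2,1.35,1.5,1.65,1.8,1.95,2.1,2.25,2.4,2.55,2.7): print(t,np.round(todelta(h-139*np.cos(t)*jy+np.array([0,0,139*np.sin(t)]),s),2))
E
```

```text
[570.62850443 -38.14807645 150.37884956] [ 1.79895946e+02 -1.16755389e-01 -1.36201556e+01] 8.9500719379792 [-0.1998518  -2.54770911  2.35003836]
1.1933339220088777 141.8657911867753
1.2 [-0.06 -0.19  0.23]
1.35 [-0.06 -2.18 -0.38]
1.5 [-0.06 -4.24 -0.69]
1.65 [-0.06 -6.33 -0.68]
1.8 [-0.06 -8.39 -0.36]
1.95 [ -0.06 -10.37   0.26]
2.1 [ -0.06 -12.25   1.17]
2.25 [ -0.07 -13.96   2.35]
2.4 [ -0.07 -15.49   3.77]
2.55 [ -0.07 -16.78   5.41]
2.7 [ -0.08 -17.81   7.21]
```

Call:
jog_arm(targets=[0, -2.18, -0.4, 0, 0, -4.24, -0.7, 0, 0, -6.33, -0.7, 0, 0, -8.39, -0.36, 0, 0, -10.4, 0.26, 0, 0, -12.2, 1.17, 0, 0, -14, 2.35, 0, 0, -15.5, 3.77, 0])

```text
t: 4.68
eef_pos: [608.4, 112.9, 112.7]
eef_rot: [179.9, -0.3, -13.6]
force: [2.3, -3.9, -0.1]
opening: 9.4
```

Call:
jog_arm(targets=[0, -0.5, 0.6, 0, 0, -1, 1.2, 0, 0, -1.2, 1.5, 0, 0, -1.2, 1.5, 0])

```text
t: 5.02
eef_pos: [611.4, 124.7, 97.1]
eef_rot: [179.9, -0.3, -13.6]
force: [2.2, 0.2, 0.9]
opening: 9.0
```

```bash
python3 - <<'E'
from h import *
s=get_state();P=pose(s);print(s["eef_pos"],s["eef_rot"],s["opening"],s["force"])
y=np.radians(-13.6); jy=np.array([-np.sin(y),np.cos(y),0])
h=np.array([549.7,-122.3,18.5])+139*jy
v=s["eef_pos"]-h; a=np.pi-np.arctan2(v[2],v@jy); print(a,np.hypot(v[2],v@jy))
p,d=get_image("wrist")
cv2.imwrite("pics/w5.png",p[:,:,::-1])
E
```

```text
[611.40527135 124.66449443  97.12610249] [179.88032167  -0.27140792 -13.59168733] 9.02530856445404 [2.21539929 0.20113935 0.86787553]
2.5441051695346184 139.7630843495062
```

View pics/w5.png

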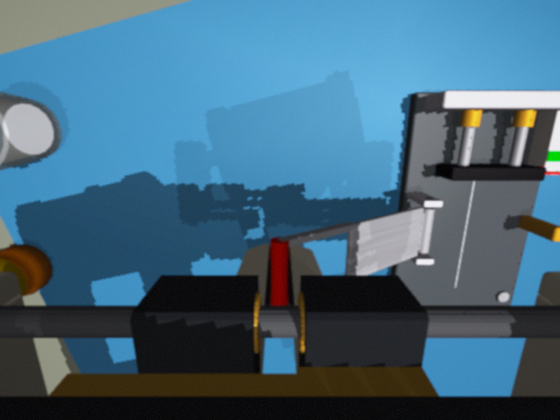

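Call:
jog_arm(targets=[0, -0.6, 1, 0, 0, -1.1, 2, 0, 0, -1.6, 3.2, 0, 0, -1.6, 3.2, 0, 0, -1.6, 3.2, 0])

```text
t: 5.48
eef_pos: [615.3, 140.1, 63.9]
eef_rot: [179.9, -0.2, -13.6]
force: [2.1, 0.2, -0.1]
opening: 8.9
```

Call:
jog_arm(targets=[0, 0, 0, 0, 0, 0, 0, 0, 0, 0, 0, 0, 0, 0, 0, 0], hand=0.7)

```text
t: 5.82
eef_pos: [614.8, 140.1, 63.7]
eef_rot: [179.9, -0.2, -13.6]
force: [0.2, 0.3, 0.4]
opening: 27.2
```

Call:
jog_arm(targets=[0, 0, -2, 0, 0, 0, -5, 0, 0, 0, -8, 0, 0, 0, -10, 0, 0, 0, -10, 0])

```text
t: 6.23
eef_pos: [617.3, 140.6, 169.4]
eef_rot: [-180.0, -0.7, -13.6]
force: [-0.1, 0.6, 0.5]
opening: 28.0
```

```bash
python3 - <<'E'
from h import *
p,d=get_image("wrist")
cv2.imwrite("pics/w6.png",p[:,:,::-1])
s=get_state();print(s["eef_pos"],s["eef_rot"],s["opening"],s["force"])
p,d=get_image("top"); c=p[130:310,225:445]; cv2.imwrite("pics/t6.png",cv2.resize(c,None,fx=3.3,fy=3.3,interpolation=cv2.INTER_CUBIC)[:,:,::-1])
E
```

```text
[616.09569063 140.48939199 166.7299693 ] [179.94804096  -0.49271684 -13.5981671 ] 28.095838084538613 [-0.83785233  0.3327934  -0.23604264]
```

View pics/w6.png

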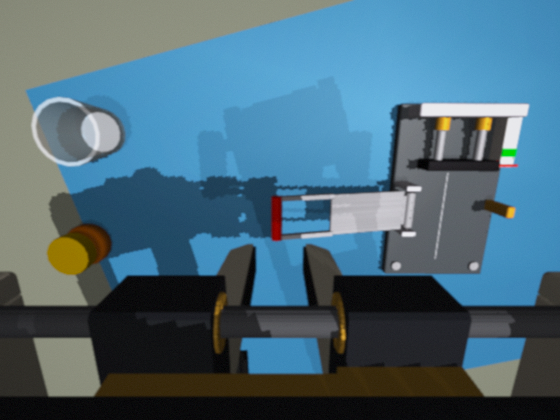

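View pics/t6.png

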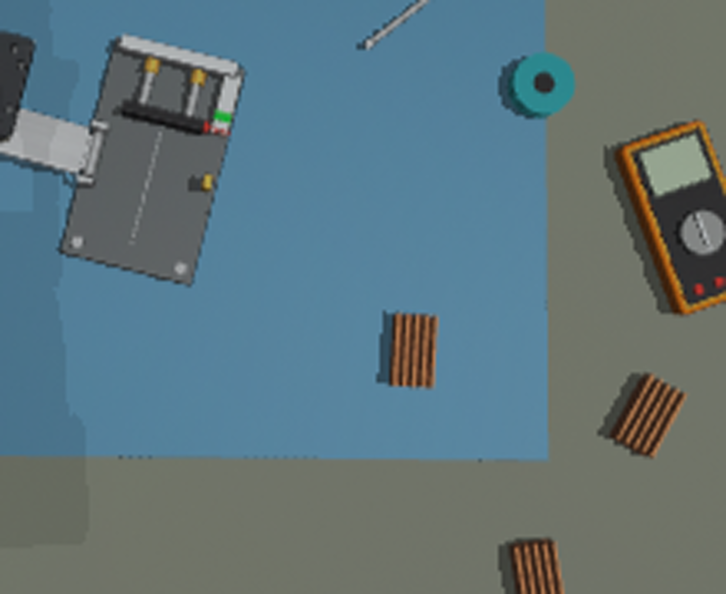

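The hasp lies fully open. In the wrist view the bar is at (277,217), with the jig and its centre line clear. Next I'll move over to view the jig and the sink together.

Call:
jog_arm(targets=[-0.2, 3.8, 0, 0, -0.5, 7.6, 0, 0, -0.7, 11.4, 0, 0, -0.9, 15.2, 0, 0, -1.1, 19, 0, 0, -1.3, 22.8, 0, 0, -1.5, 25.6, 0, 0, -1.5, 25.6, 0, 0], hand=0)

```text
t: 7.0
eef_pos: [537.5, -109.3, 163.1]
eef_rot: [179.8, -0.1, -13.9]
force: [0.4, -0.7, 0.5]
opening: 76.5
```

Call:
jog_arm(targets=[0, 0, 0, 0, 0, 0, 0, 0])

```text
t: 7.17
eef_pos: [536.4, -109.1, 161.5]
eef_rot: [179.8, 0.1, -13.9]
force: [0.2, -0.5, 0.0]
opening: 89.3
```

```bash
python3 - <<'E'
from h import *
s=get_state();P=pose(s);np.save("P7.npy",P);p,d=get_image("wrist");cv2.imwrite("p7full.png",p[:,:,::-1])
print(s["eef_pos"],s["eef_rot"],s["opening"],s["force"])
c=p[70:280,120:310]; cv2.imwrite("pics/w7j.png",cv2.resize(c,None,fx=3,fy=2.8,interpolation=cv2.INTER_CUBIC)[:,:,::-1])
c=p[220:320,380:480]; cv2.imwrite("pics/w7s.png",cv2.resize(c,None,fx=5,fy=5,interpolation=cv2.INTER_CUBIC)[:,:,::-1])
E
```

```text
[ 536.36508222 -109.11214804  161.52210548] [ 1.79825837e+02  1.13566105e-01 -1.39349005e+01] 89.33850424391649 [ 0.24634346 -0.50286838  0.02476113]
```

View pics/w7j.png

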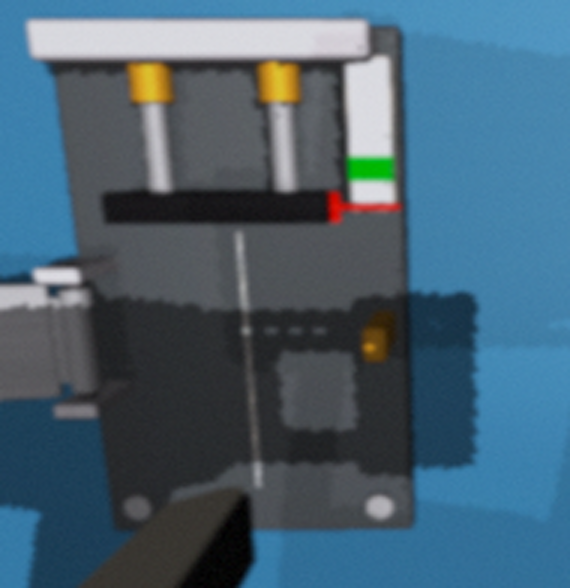

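View pics/w7s.png

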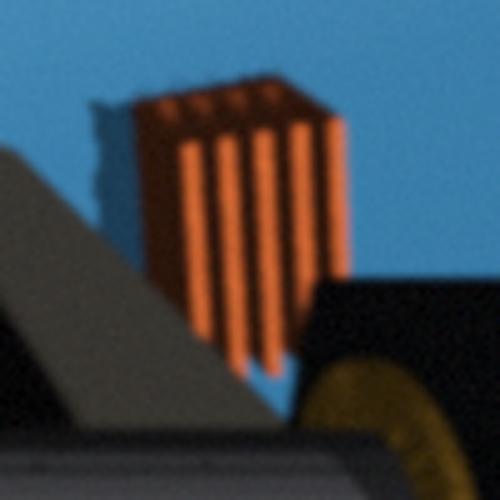

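```bash
python3 - <<'E'
from h import *
P=np.load("P7.npy")
f=lambda x,y,z:ray("wrist",120+(x+.5)/3-.5,70+(y+.5)/2.8-.5,z,P)
g=lambda x,y,z:ray("wrist",380+(x+.5)/5-.5,220+(y+.5)/5-.5,z,P)
def yaw(a,b): e=a-b; return np.degrees(np.arctan2(e[1],e[0]))
a,b=f(238,233,12),f(259,487,12); print("line",a,b,np.linalg.norm(a-b),yaw(a,b))
A,B=f(115,527,12),f(413,525,12); print("front",A,B,np.linalg.norm(A-B),yaw(A,B)-90,(A+B)/2)
C,D=f(104,222,39.5),f(330,222,39.5); print("fence lower edge",C,D,np.linalg.norm(C-D),yaw(C,D)-90,(C+D)/2)
C,D=f(104,194,39.5),f(330,192,39.5); print("fence rear",C,D,np.linalg.norm(C-D),yaw(C,D)-90,(C+D)/2)
print("green",f(371,168,30)); print("staple",f(375,345,48))
y=np.radians(-13.5); print("origin",(A+B)/2+70*np.array([np.cos(y),np.sin(y),0]))
C,D=g(180,145,28),g(345,120,28); print("sink far end",C,D,np.linalg.norm(C-D),yaw(C,D)-90)
E=g(232,375,28); print(E,np.linalg.norm(C-E),yaw(C,E))
E
```

```text
line [603.47678532 -40.58758077  12.        ] [506.06215571 -16.93183901  12.        ] 100.24571901571025 -13.64925451943419
front [502.64323412  41.28562455  12.        ] [476.12419329 -68.4576975   12.        ] 112.90197633818507 -13.584875403311756 [489.3837137  -13.58603647  12.        ]
fence lower edge [617.66264651  -8.60587599  39.5       ] [600.64671816 -77.0401958   39.5       ] 70.51806821773913 -13.963211865279717 [609.15468234 -42.82303589  39.5       ]
fence rear [626.2586819  -11.80901057  39.5       ] [610.01988493 -79.82161517  39.5       ] 69.9243370505694 -13.428622727558249 [618.13928342 -45.81531287  39.5       ]
green [614.47044915 -93.1705792   30.        ]
staple [558.31441406 -80.63525562  48.        ]
origin [557.44960813 -29.92721194  12.        ]
sink far end [ 451.45590289 -238.61372322   28.        ] [ 448.66408668 -273.53658029   28.        ] 35.03427155885786 -4.570640682493959
[ 392.8438767  -243.28917558   28.        ] 58.798209735283365 4.560798651124614
```

```bash
python3 - <<'E'
from h import *
s=get_state();print(s["eef_pos"],s["eef_rot"]);print(todelta([420.3,-253.6,80],s))
E
```

```text
[ 536.86128675 -108.44458598  161.87214683] [ 1.79836124e+02  6.76304946e-02 -1.38683453e+01]
[-7.82741719 16.86276469  8.24472373]
```

Call:
jog_arm(targets=[-1.6, 3.4, 0.6, -5, -3.1, 6.7, 1.6, -10.2, -4.7, 10.1, 3, -10.2, -6.3, 13.5, 5, -10.2, -7.8, 16.9, 7, -10.2, -7.8, 16.9, 8.2, -10.2, -7.8, 16.9, 8.2, -10.2, -7.8, 16.9, 8.2, -10.2])

```text
t: 7.88
eef_pos: [420.5, -252.8, 79.9]
eef_rot: [180.0, 0.2, -3.6]
force: [-0.8, 0.3, 0.2]
opening: 92.9
```

```bash
python3 - <<'E'
from h import *
s=get_state();P=pose(s);p,d=get_image("wrist");cv2.imwrite("pics/w8.png",p[:,:,::-1])
print(s["eef_pos"],s["eef_rot"]);print(todelta([420.3,-253.6,2.5],s))
E
```

```text
[ 420.48474842 -252.77015979   79.86468263] [ 1.79958029e+02  1.77974015e-01 -3.64645708e+00]
[0.01087162 0.07832379 7.73653127]
```

View pics/w8.png

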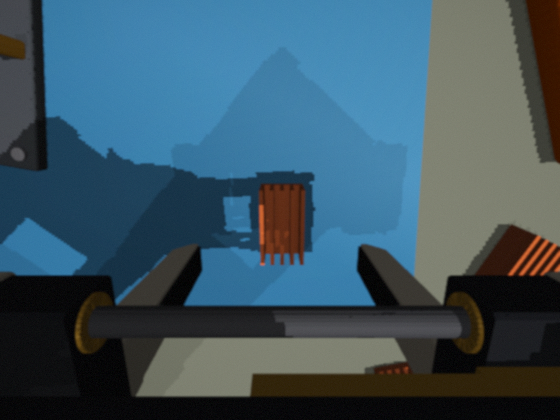

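The sink, at (282,225), is aligned with the open jaws and between them. I'll descend and grip.

Call:
jog_arm(targets=[0, 0.1, 2.5, 0, 0, 0.1, 5, 0, 0, 0.1, 6.8, 0, 0, 0.1, 7.65, 0, 0, 0.1, 7.65, 0, 0, 0.1, 7.65, 0])

```text
t: 8.43
eef_pos: [422.2, -253.6, 4.9]
eef_rot: [179.9, 0.1, -3.5]
force: [-0.1, -0.5, -0.4]
opening: 92.9
```

Call:
jog_arm(targets=[0, 0, 0, 0, 0, 0, 0, 0, 0, 0, 0, 0, 0, 0, 0, 0, 0, 0, 0, 0, 0, 0, 0, 0, 0, 0, 0, 0], hand=1)

```text
t: 9.02
eef_pos: [422.2, -253.7, 5.0]
eef_rot: [179.9, 0.1, -3.5]
force: [-0.6, -0.3, -0.2]
opening: 51.2
```

Call:
jog_arm(targets=[0, 0, 0, 0, 0, 0, 0, 0, 0, 0, 0, 0])

```text
t: 9.27
eef_pos: [422.2, -253.9, 5.0]
eef_rot: [179.8, 0.0, -3.5]
force: [0.6, -0.9, 1.0]
opening: 33.7
```

Call:
jog_arm(targets=[0, 0, 0, 0, 0, 0, -1, 0, 0, 0, -3, 0, 0, 0, -6, 0, 0, 0, -9, 0, 0, 0, -9, 0, 0, 0, -9, 0])

```text
t: 9.85
eef_pos: [423.2, -254.5, 96.9]
eef_rot: [179.7, -0.1, -3.5]
force: [-0.4, -0.3, -3.3]
opening: 34.2
```

```bash
python3 - <<'E'
from h import *
p,d=get_image("wrist");cv2.imwrite("pics/w9.png",p[:,:,::-1])
s=get_state();print(s["eef_pos"],s["eef_rot"],s["force"],s["opening"]);print(todelta([573.6,-34,95],s))
E
```

```text
[ 422.16268321 -253.57133376   95.3218243 ] [ 1.79815030e+02  1.75252025e-02 -3.49053698e+00] [-0.31609998  0.30503949 -3.53004588] 33.825410929718515
[ 13.77881604 -22.83837747  -0.04576222]
```

View pics/w9.png

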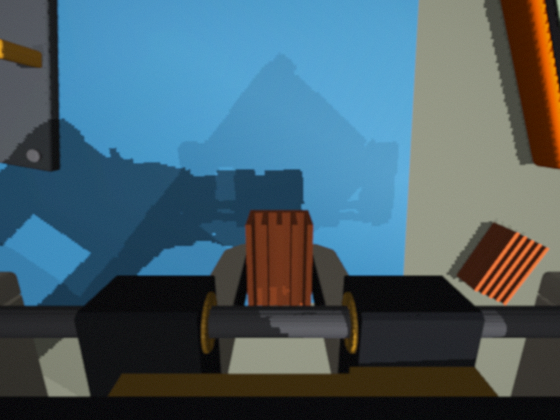

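The sink is held level between the fingers, with its far end at row 210. The wrist reads its 3.3 N weight. I'll carry it over the jig.

Call:
jog_arm(targets=[1.9, -3.1, 0, 2, 3.8, -6.2, 0, 4, 5.7, -9.4, 0, 6, 7.6, -12.5, 0, 8, 9.5, -15.7, 0, 10.1, 11.4, -18.9, 0, 10.1, 13, -21.5, 0, 10.1, 13.8, -22.8, 0, 10.1])

```text
t: 10.57
eef_pos: [573.9, -30.6, 92.3]
eef_rot: [179.9, 0.2, -13.5]
force: [0.2, -0.5, -2.6]
opening: 33.5
```

Call:
jog_arm(targets=[0, 0, 0, 0, 0, 0, 0, 0])

```text
t: 10.73
eef_pos: [572.4, -29.1, 89.9]
eef_rot: [179.9, 0.5, -13.3]
force: [-0.9, -0.1, -3.0]
opening: 33.8
```

```bash
python3 - <<'E'
from h import *
p,d=get_image("wrist");cv2.imwrite("pics/w10.png",p[:,:,::-1])
s=get_state();print(s["eef_pos"],s["eef_rot"],s["force"],s["opening"]);print(todelta([573.6,-34,30],s),todelta([573.6,-34,17],s))
E
```

```text
[572.16098191 -30.17605063  90.28551019] [179.86514558   0.43777629 -13.38748958] [ 0.40336366 -0.0346473  -2.78400868] 34.14891611605219
[0.27458434 0.32450001 6.02740941] [0.28451707 0.32144036 7.32736786]
```

View pics/w10.png

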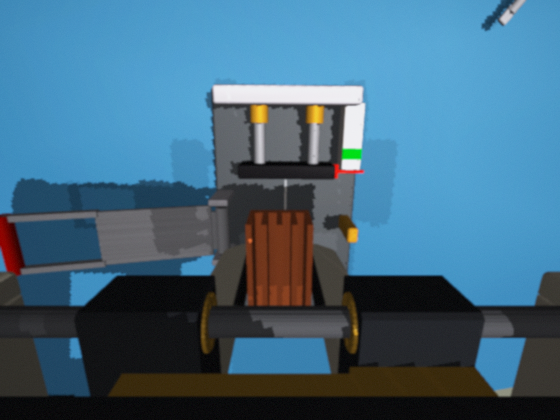

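Call:
jog_arm(targets=[0.3, 0.3, 0, 0.3, 0.3, 0.3, 2, 0.3, 0.3, 0.3, 4, 0.3, 0.3, 0.3, 5.6, 0.3, 0.3, 0.3, 6.2, 0.3, 0.3, 0.3, 6.2, 0.3, 0.3, 0.3, 6.2, 0.3])

```text
t: 11.37
eef_pos: [573.7, -34.8, 28.4]
eef_rot: [179.9, 0.5, -13.8]
force: [-0.2, 0.4, -2.0]
opening: 33.7
```

```bash
python3 - <<'E'
from h import *
p,d=get_image("wrist");cv2.imwrite("pics/w11.png",p[:,:,::-1])
s=get_state();print(s["eef_pos"],s["eef_rot"],s["force"],s["opening"]);print(todelta([573.6,-34,17],s))
E
```

```text
[574.37081129 -34.76735514  29.05459485] [179.85674691   0.37103561 -13.75259777] [-0.22011931  0.87640783 -1.74808953] 33.61181667890917
[-0.08530544 -0.05922632  1.20589288]
```

View pics/w11.png

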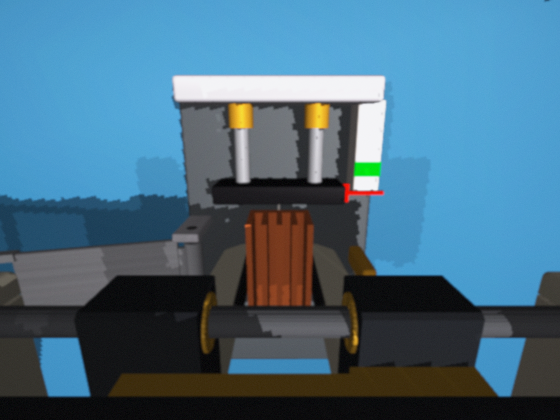

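The sink (column 280) is centred on the fence (214 to 345). I'll lower it gently onto the bed.

Call:
jog_arm(targets=[-0.1, 0, 0.4, 0, -0.1, 0, 0.8, 0, -0.1, 0, 1.1, 0, -0.1, 0, 1.1, 0, -0.1, 0, 1.1, 0])

```text
t: 11.83
eef_pos: [573.1, -34.4, 17.9]
eef_rot: [179.9, 0.4, -13.7]
force: [-0.3, 0.9, -2.2]
opening: 34.0
```

```bash
python3 - <<'E'
from h import *
for i in range(3):
  p,d=get_image("top")
  s=get_state();print(s["eef_pos"],s["eef_rot"],s["force"],s["opening"])
E
```

```text
[573.31694577 -34.41253682  18.07926315] [179.85592706   0.37416821 -13.73857277] [-0.44324642 -0.3252631  -2.86634255] 33.84449103647554
[573.43346131 -34.44997293  18.15980357] [179.85667682   0.3587645  -13.74149901] [-0.14678884 -0.44656003 -2.01452501] 34.08644821455547
[573.47070063 -34.46493077  18.20096396] [179.85477006   0.35436334 -13.74050804] [-0.82390729 -0.42628466 -2.68186324] 33.59490834219388
```

Call:
jog_arm(targets=[0, 0, 0.1, 0, 0, 0, 0.1, 0, 0, 0, 0.1, 0])

```text
t: 12.23
eef_pos: [573.4, -34.4, 17.2]
eef_rot: [179.9, 0.4, -13.7]
force: [-0.2, -0.8, -2.6]
opening: 33.7
```

Call:
jog_arm(targets=[0, 0, 0.1, 0, 0, 0, 0.1, 0, 0, 0, 0.1, 0])

```text
t: 12.48
eef_pos: [573.5, -34.4, 17.0]
eef_rot: [179.8, 0.3, -13.7]
force: [-3.5, 0.3, 5.8]
opening: 33.7
```

Call:
jog_arm(targets=[0.2, 0, -0.05, 0, 0.5, 0, -0.05, 0, 0.8, 0, -0.05, 0, 0.8, 0, -0.05, 0])

```text
t: 12.82
eef_pos: [581.9, -36.5, 17.2]
eef_rot: [179.9, 0.3, -13.7]
force: [-0.2, 0.4, -3.3]
opening: 33.6
```

```bash
cat > m.py <<'E'
from h import *
import sys
s=get_state();P=pose(s);p,d=get_image("wrist");cv2.imwrite(f"pics/{sys.argv[1]}.png",p[:,:,::-1])
y=np.radians(-13.65);jx=np.array([np.cos(y),np.sin(y),0]);jy=np.array([-np.sin(y),np.cos(y),0]);o=np.array([557.2,-30,0])
J=lambda q:(round((q-o)@jx,1),round((q-o)@jy,1))
fs=[]
for i in range(4):
    t=get_state(); fs.append([t["force"]@jx,t["force"]@jy,t["force"][2]]); get_image("top") if i<3 else 0
print("tcp jig",J(s["eef_pos"]),s["eef_pos"][2],s["eef_rot"],"F jig",np.round(np.mean(fs,0),2),s["opening"],s["t"])
b,m=blobs(p,(45,120,80),(75,255,255),30)
for a,r in b: print("green(72.5)",J(ray("wrist",*r[0],30,P)),r[0])
b,m=blobs(p,(0,150,80),(6,255,255),15)
for a,r in b: print("red(ptr=60+d)",J(ray("wrist",*r[0],31,P)),r)
E
python3 m.py w12
```

```text
tcp jig (np.float64(25.5), np.float64(-0.5)) 17.21484162997352 [179.85603312   0.32410017 -13.73976933] F jig [-0.18 -0.53 -1.79] 33.63720003013863 12.8167
green(72.5) (np.float64(70.4), np.float64(-48.0)) (372.0, 188.0)
red(ptr=60+d) (np.float64(60.8), np.float64(-45.5)) ((366.35296630859375, 206.41177368164062), (19.40285301208496, 39.77584457397461), 75.96376037597656)
```

View pics/w12.png

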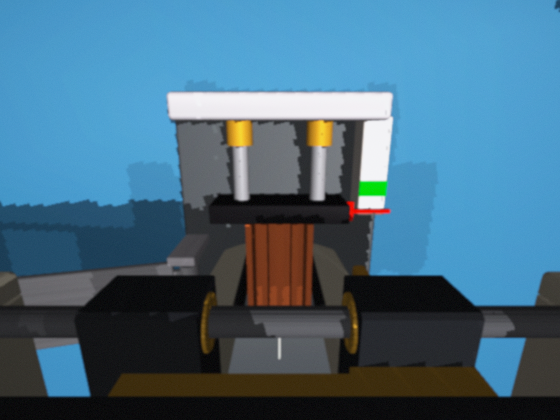

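Call:
jog_arm(targets=[0.2, 0, 0, 0, 0.4, 0, 0, 0, 0.6, 0, 0, 0, 0.8, 0, 0, 0, 0.8, 0, 0, 0, 0.8, 0, 0, 0])

```text
t: 13.52
eef_pos: [587.1, -37.7, 17.1]
eef_rot: [179.8, 0.6, -13.7]
force: [-8.2, 0.4, 4.8]
opening: 33.6
```

```bash
python3 m.py w13
```

```text
tcp jig (np.float64(30.8), np.float64(-0.5)) 17.101617451770487 [179.8439727    0.58566541 -13.72112446] F jig [-7.27 -0.41  4.95] 33.62793611886755 13.5167
green(72.5) (np.float64(70.0), np.float64(-48.1)) (371.5, 199.0)
red(ptr=60+d) (np.float64(66.2), np.float64(-45.7)) ((367.02349853515625, 206.60585021972656), (19.63220977783203, 39.047489166259766), 77.47119140625)
```

Call:
jog_arm(targets=[0.4, 0, -0.03, 0, 0.5, 0, -0.03, 0, 0.6, 0, -0.03, 0, 0.7, 0, -0.03, 0, 0.8, 0, -0.03, 0, 0.9, 0, -0.03, 0, 0.9, 0, -0.03, 0])

```text
t: 14.3
eef_pos: [591.7, -38.9, 17.2]
eef_rot: [179.8, 1.1, -13.7]
force: [-13.9, 3.0, 10.2]
opening: 33.5
```

```bash
python3 m.py w14
```

```text
tcp jig (np.float64(35.6), np.float64(-0.5)) 17.244384790057293 [179.82368058   1.06636333 -13.70036387] F jig [-13.86  -1.59  10.4 ] 33.49739887953076 14.3
green(72.5) (np.float64(72.0), np.float64(-47.7)) (370.5, 204.5)
red(ptr=60+d) (np.float64(70.7), np.float64(-45.7)) ((366.966064453125, 207.31887817382812), (19.411725997924805, 38.02486801147461), 79.3803482055664)
```

View pics/w14.png

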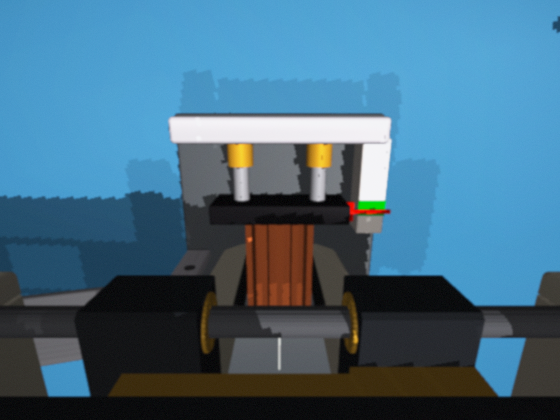

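Call:
jog_arm(targets=[0.45, 0, -0.08, 0, 0.5, 0, -0.08, 0, 0.55, 0, -0.08, 0, 0.6, 0, -0.08, 0, 0.65, 0, -0.08, 0, 0.7, 0, -0.08, 0, 0.7, 0, -0.08, 0])

```text
t: 15.08
eef_pos: [593.7, -39.4, 17.5]
eef_rot: [179.8, 1.6, -13.7]
force: [-14.9, 3.0, 9.4]
opening: 33.6
```

```bash
python3 m.py w15
```

```text
tcp jig (np.float64(37.7), np.float64(-0.5)) 17.510874294510373 [179.80047941   1.62408621 -13.67577652] F jig [-14.43  -0.78  10.18] 33.61721050778681 15.0833
green(72.5) (np.float64(67.6), np.float64(-47.8)) (369.5, 216.5)
green(72.5) (np.float64(73.1), np.float64(-47.8)) (370.5, 206.5)
red(ptr=60+d) (np.float64(73.2), np.float64(-45.7)) ((367.0524597167969, 206.875244140625), (18.97390365600586, 39.049110412597656), 77.27564239501953)
```

View pics/w15.png

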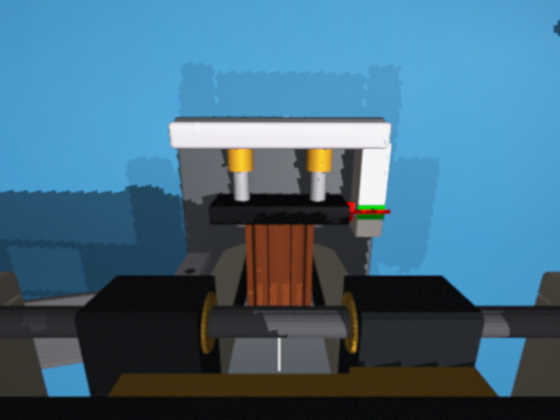

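The pointer (row 211) stands mid-band (green rows 204 to 219). Camera calls hold the last target, so I'll use them to hold the press and to check.

```bash
python3 - <<'E'
from h import *
P=pose(); p,d=get_image("wrist"); c=p[190:240,300:400]; cv2.imwrite("pics/z1.png",cv2.resize(c,None,fx=7,fy=7,interpolation=cv2.INTER_CUBIC)[:,:,::-1])
q,d=get_image("top"); c=q[130:220,225:325]; cv2.imwrite("pics/z2.png",cv2.resize(c,None,fx=6.5,fy=6.5,interpolation=cv2.INTER_CUBIC)[:,:,::-1])
q,d=get_image("side"); c=q[160:260,190:330]; cv2.imwrite("pics/z3.png",cv2.resize(c,None,fx=5.5,fy=5.5,interpolation=cv2.INTER_CUBIC)[:,:,::-1])
for i in range(8):
    s=get_state(); print(s["t"],np.round(s["eef_pos"],2),np.round(s["eef_rot"],2),np.round(s["force"],1)); [get_image("top") for _ in range(6)]
E
```

```text
15.4333 [593.67 -39.39  17.54] [179.8    1.62 -13.67] [-14.6   2.4   8.4]
15.7333 [593.66 -39.36  17.54] [179.8    1.62 -13.67] [-14.7   2.5   8.6]
16.0333 [593.65 -39.35  17.53] [179.8    1.62 -13.67] [-14.5   2.3   9.6]
16.3333 [593.63 -39.36  17.51] [179.8    1.62 -13.68] [-14.5   1.7   9.7]
16.6333 [593.65 -39.36  17.53] [179.8    1.62 -13.67] [-14.8   1.2   9.8]
16.9333 [593.68 -39.37  17.53] [179.8    1.62 -13.67] [-14.4   2.3   9.3]
17.2333 [593.64 -39.37  17.5 ] [179.8    1.62 -13.68] [-15.1   2.   10. ]
17.5333 [593.66 -39.37  17.52] [179.8    1.62 -13.68] [-14.9   1.1   9.3]
```

View pics/z1.png

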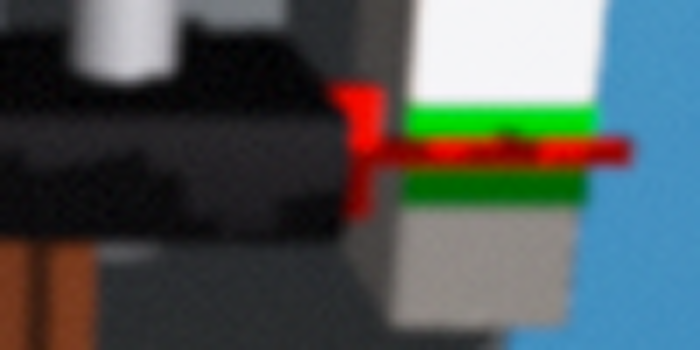

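View pics/z3.png

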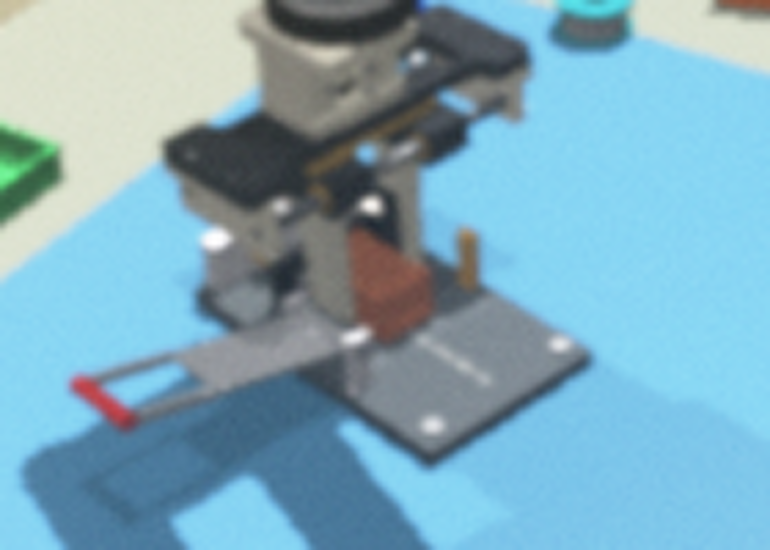

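View pics/z2.png

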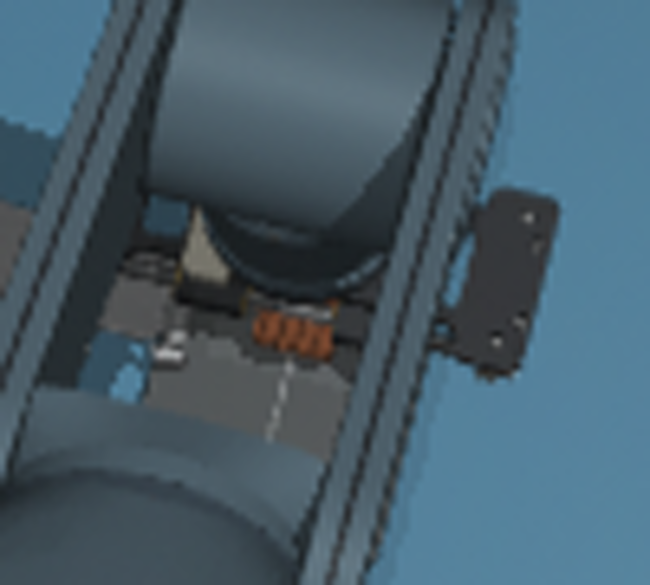

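```bash
python3 - <<'E'
from h import *
s=get_state(); print(s["t"],s["force"]); print(hand_in())
E
```

```text
17.8333 [-15.55881103   2.57100898   9.15165023]
the job is handed in; nothing more can be done
None
```

I swung the hasp fully open. The leftmost copper heat sink now sits fins up on the bed, gripped across its width and pressed against the fence. I handed the job in at 17.8 s with the arm still holding and pressing; it gave no verdict.

**Pointer and force:** The red pointer stood mid-band. By the picture, the fence was pushed back about 12 to 13 mm, which means roughly 10 N from the spring. The arm held steady to within 0.1 mm for over 2.4 s.

**Position:** From the tool pose, the sink is about 0.5 mm off the centre line and square to the jig within 0.1°. The last side view shows it on the bed and the hasp lying open.

**Readings that did not fully agree:**
- The wrist read about 14.5 to 15.5 N along the push and 9 to 10 N upward. I put the extra push down to the sink dragging on the bed, because I was also pressing it down; I could not measure that split.
- The tool has tilted 1.6°, which is inside the 0.1 rad (5.7°) limit. I did not measure the sink's own tilt.
- The arm's position gives about 10.8 mm of fence travel against the picture's 12 to 13 mm. Both are within the band.

I did not measure the other things on the bench again at the end. The arm only passed above them and did not touch them.

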